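# Draw the cell carrier out of the photometer and hold it level

## Robot

A 6-joint arm with a two-finger parallel gripper is mounted at the origin on the work surface. World frame = base frame: x ahead of the robot, y to its left, z up, the work surface at z = 0. Lengths are in m, angles in rad, forces in N, time in s.
With the tool pointing down it reaches from about 0.3 to 0.775 m from the base axis. Payload 14.6 kg.
Tool frame: the origin (TCP) lies between the finger pads; the fingertips stand 19 mm ahead of it and the grasp point (between the pads) is the TCP; z points along the fingers, y is the direction in which the jaws open and shut (so a half turn about z gives the same grasp; the last joint's range is limited). The gripper opens to 94 mm and grips with 3 to 60 N. Pads are 16 mm wide; open, the fingers measure 119 mm over their backs; the gripper's body (75 mm by 177 mm) begins 78 mm behind the grasp point.
Start: joints at [-1.344, 0.3, 1.521, -0, 1.321, -0.067], TCP at [0.159, -0.526, 0.224] pointing down, gripper open.
Joint ranges: [-3.03, 3.03], [-0.79, 2.21], [0.23, 2.52], [-1.04, 4.18], [0, 3.07], [-2.55, 2.55]. Speed limits (rad/s): [2.22, 2.22, 2.57, 3.14, 3.14, 3.14].

## Interface

Orientations are given as [roll, pitch, yaw] about the fixed x, y, z axes, in that order (R = Rz(yaw) Ry(pitch) Rx(roll)).
In Python, from station import telemetry, vision, ctrl gives the robot as it stands. The module is installed in compiled form; this text tells all that it offers.
- The arm moves only by the shell command python3 -m creep 'ROWS' [FORCE]. ROWS is JSON, a list of rows, each a list of 3 entries, a list of its own where there are three numbers: the shift along the tool's x, y, z in units of 50 mm (1.0 is 50 mm), then the turn about the tool's z in units of 8 degrees (1.0 is 8 degrees), then the opening, from 0 (shut) to 1 (fully open). In form: [[[tx, ty, tz], twist, gripper], ...]. A call has 1 to 12 rows; each row is the pose to reach, as a shift and turn from the pose commanded when the call began, along the tool's axes at that moment; what a row does not reach only later rows make up. A row lasts 1/10 s, in which the tool goes at most 50 mm and 8.59 degrees, less where a joint would pass 70% of its speed; a pose out of reach is approached as far as the arm can. A call with a gripper value outside its range is refused whole. The fingers move at their own pace and stop on an object; FORCE is the grip in N (left out, the last holds). Time passes only in rows, so rows that repeat a pose let the fingers close. It gives the time, the measured TCP pose, the force and the opening at its end, in the units of the state.
- telemetry.get_obs(): the state, without advancing time (a new reading comes with each control period).
- vision.camera(name): name is "scene" or "top"; returns a dict with "img" (400x640x3 uint8, red, green, blue), "depth" (400x640 float32, m along the optical axis (not along the pixel's ray), 0 where there is no reading), "vertical_fov" (degrees; the focal length in pixels is half the picture's height over the tangent of half this angle, whatever the lens; pixels are square), "cx", "cy" (the principal point, pixels), "extrinsics" (4x4, takes a point from camera to world coordinates). Camera axes: x right, y down, z forward; pixel columns grow to the right and rows downward; lengths in m; the calibration is good to about 2 mm. A picture is of the moment at which its call begins.
- ctrl.hand_in(): hands the job in, once; it reports no verdict.
The state is a dict: "time_s": time; "qpos": joint angles; "joint_vel": joint speeds; "tau": joint torques, N m; "ee_pos": TCP position; "eef_rot": TCP orientation; "force": force on the tool from outside, world axes, zero at the start; "moment": the same for the moment, N m; "grip_width": finger opening in m.
Only numpy, scipy, OpenCV 4.12 (cv2) and the standard library are available. Lean on these libraries where they do the work, as an engineer would, in place of code of your own. Each camera call takes 0.05 s, during which the arm holds its last target.

## Task

The cuvette carrier is parked under the photometer's deck with its black grip sticking up through the slot. Slide it along the slot until it is under the open hatch, lift it straight out without tipping it, and finish still holding it up by the grip over the hatch, level and steady, its underside at least 5 cm above the deck and both cuvettes still in their pockets. Do not let go at the end, and leave the vial and the small jar on the deck where they stand.

Things in the scene. Friction and masses are not known exactly. Their poses are not given: they have to be found in the camera images.
- photometer: Low grey instrument fixed to the bench (place and yaw vary), 240 (x) x 440 (y) x 90 mm tall. Origin: centre of its underside; z up; y runs along the slot towards the hatch. Its flat top is the deck, over a chamber 90 mm wide whose floor is 12 mm above the bench. Blue hatch lid lies folded back on the deck at x 47 to 115, y 20 to 150 mm, 9 mm thick, fixed; other deck fittings under 3 mm high
- hatch (a point): Centre of the always open rectangular hatch, level with the deck's top, 90 mm above the bench (photometer x 0, y +85 mm). Hatch: photometer x -34 to +34, y +25 to +145 mm. The carrier leaves the chamber only here, with about 14 mm to spare each side on x and 17 mm on y
- slot_end (a point): Closed end of the slot, on its centre line, level with the deck's top (photometer x 0, y -135 mm). The slot, 20 mm wide, runs straight on x = 0 from here to y = +25 mm, where it opens into the hatch. The deck plate is 8 mm thick
- carrier: Loose aluminium carrier, 0.16 to 0.3 kg, standing on the chamber floor. Origin: centre of its underside; z up; y its long axis, along the slot within 0.06 rad. Base 40 x 86 mm; four pockets along y, 31.5 mm tall. A stem 12 (x) x 14 (y) mm rises through the slot to the grip block. Starts 165 to 200 mm from the hatch centre; under the deck it can rise 20 mm before meeting the deck
- grip (a point): Centre of the black grip block, 108 mm above the carrier's underside on its z axis, over its centre of mass. Block: 24 (carrier x) x 32 (carrier y) x 40 mm tall, part of the carrier; its underside is 10 mm above the deck at the start. Too wide to pass down the slot
- pocket_a (a point): Floor of the carrier's end pocket at its y = +33.5 mm, 4 mm above its underside; 14 x 14 mm inside, 27.5 mm deep
- pocket_b (a point): Floor of the carrier's end pocket at its y = -33.5 mm, 4 mm above its underside; 14 x 14 mm inside, 27.5 mm deep
- cuvette_a: Clear cuvette 12.5 x 12.5 x 45 mm, loose, standing in pocket_a. Origin: centre of its underside
- cuvette_b: Clear cuvette 12.5 x 12.5 x 45 mm, loose, standing in pocket_b. Origin: centre of its underside
- vial: Bystander, loose: amber screw-cap vial, 26 mm across, 36 mm tall, standing on the photometer's deck, 80 to 105 mm from the slot on the side away from the robot. Origin: centre of its underside
- small_jar: Bystander, loose: small glass jar, 32 mm across, 32 mm tall, standing on the deck beside the hatch, 88 to 100 mm from the slot's line on the robot side. Origin: centre of its underside
There are look-alikes about, which are no part of the job. There is more than one size of the carrier; the job needs the larger.

How it is judged:
On the way, in this order (a step that is already met when the one before it is completed fails the run):
1. the carrier has been slid along the slot to beneath the hatch, still down in the chamber (horizontal distance between carrier and hatch below 0.03 m and height (world z) of carrier below 0.06 m).
2. the carrier has been lifted out through the hatch, clear of the deck (height (world z) of carrier above 0.135 m), for 0.2 s.
At the end, for the whole second after the job is handed in: The fingers hold the carrier (over 1 N), underside over 135 mm above the bench (45 mm above the deck), within 60 mm of the hatch centre in plan, within 0.12 rad of level, slower than 0.02 m/s and 0.15 rad/s, touching nothing else listed, each cuvette within 10 mm of its pocket floor (height (world z) of carrier above 0.135 m and horizontal distance between carrier and hatch below 0.06 m and angle between carrier's own z axis and vertical below 0.12 rad and linear speed of carrier below 0.02 m/s and angular speed of carrier below 0.15 rad/s and contact force between the fingers and carrier above 1 N and contact force between carrier and photometer below 0.05 N and contact force between carrier and vial below 0.05 N and contact force between carrier and small_jar below 0.05 N and distance between cuvette_a and pocket_a below 0.01 m and distance between cuvette_b and pocket_b below 0.01 m); the arm keeps its last pose, push and grip.
It fails at once if the carrier is tipped by more than 0.4 rad (angle between carrier's own z axis and vertical above 0.4 rad).
It fails at once if the vial or the small jar is moved by more than 25 mm (distance of any of vial, small_jar from where it was at the start of the episode above 0.025 m).
It also fails if it takes over 43 s, if anything falls off the work surface, if the arm or the gripper's body presses on something with over 40 N, if the wrist force passes 120 N, or if a joint passes its speed limit or range.

## Working session

There is one attempt and no reset: what is moved stays moved. The work goes in short steps, Python scripts to look and compute and a shell command to move; the robot and the scene stay as the last step left them, time stands still between calls to the robot, and variables do not carry over. Pictures are saved under pics/ and viewed, and the job is handed in when it is done.

```bash
mkdir -p pics; python3 - <<'E'
from station import telemetry, vision
import cv2,numpy as np
print(telemetry.get_obs())
for n in("scene","top"):
    c=vision.camera(n); cv2.imwrite(f"pics/{n}0.png",c["img"][:,:,::-1]); np.savez(f"{n}0.npz",**c)
    print(n,c["vertical_fov"],c["cx"],c["cy"],c["extrinsics"].round(4).tolist())
E
```

```text
{'time_s': 0.0, 'qpos': array([-1.34360896e+00,  3.00478079e-01,  1.52160692e+00, -1.16115256e-05,
        1.32068135e+00, -6.65865528e-02]), 'joint_vel': array([-6.63721230e-04,  2.43976393e-04, -3.53814967e-05, -5.83912649e-04,
        1.44967284e-03,  8.09896722e-04]), 'tau': array([-4.04306365e-04, -5.31810558e+01, -3.52739882e+01,  7.07698544e-02,
        2.44465366e-02, -2.07552062e-04]), 'ee_pos': array([ 0.15920737, -0.52619513,  0.22387155]), 'eef_rot': array([-3.14042080e+00, -6.68731006e-05,  2.93776759e-01]), 'force': array([ 0.82248589,  0.62070437, -0.13843283]), 'moment': array([-0.00930848, -0.029646  ,  0.0360839 ]), 'grip_width': 0.09389080607325427}
scene 57.046997706387174 314.8865281114547 196.3745276744042 [[-0.5653, 0.6744, -0.4749, 0.8777], [0.8249, 0.4612, -0.327, 0.2615], [-0.0016, -0.5766, -0.817, 0.7379], [0.0, 0.0, 0.0, 1.0]]
top 53.15259955441721 321.1266781152886 200.51909734652148 [[0.0151, -0.9813, 0.1918, 0.3401], [-0.9996, -0.01, 0.0279, -0.0149], [-0.0255, -0.1921, -0.981, 0.9721], [0.0, 0.0, 0.0, 1.0]]
```

View pics/scene0.png

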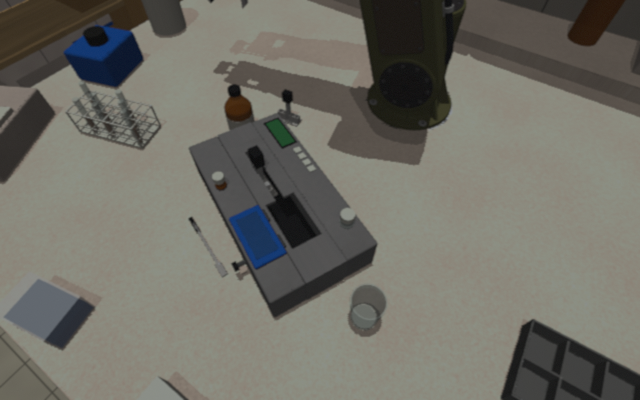

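View pics/top0.png

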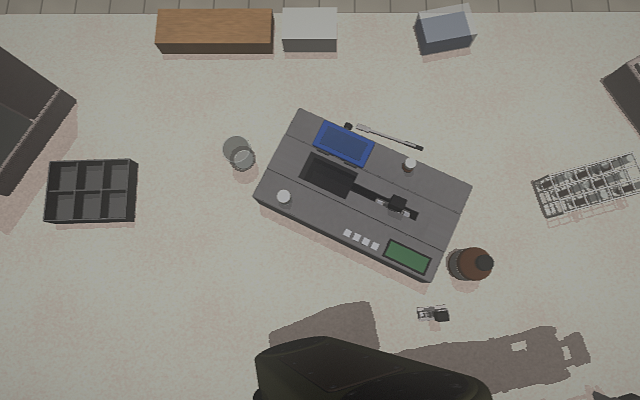

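The photometer is at the centre of both views. There are three carrier candidates:
- The grip in the slot, at scene (257,157) and top (397,203).
- A small one on the bench, at scene (288,105) and top (433,314).
- A black-topped item near the lid, at scene (240,266) and top (348,127).

Only the first one stands in the slot, so I'll check it in enlarged crops.

```bash
cat > h.py <<'E'
import numpy as np
def load(n):
    c=np.load(n+".npz"); return {k:c[k] for k in c.files}
def ray(c,u,v):
    f=200/np.tan(np.radians(float(c["vertical_fov"]))/2)
    d=np.array([(u-c["cx"])/f,(v-c["cy"])/f,1]); E=c["extrinsics"]
    return E[:3,3],E[:3,:3]@d
def atz(c,u,v,z):
    o,d=ray(c,u,v); return o+d*(z-o[2])/d[2]
def dep(c,u,v):
    o,d=ray(c,u,v); return o+d*c["depth"][int(round(v)),int(round(u))]
def tri(c1,p1,c2,p2):
    o,d=ray(c1,*p1);q,e=ray(c2,*p2)
    s=np.linalg.lstsq(np.array([d,-e]).T,q-o,rcond=None)[0]
    a=o+d*s[0];b=q+e*s[1]; return (a+b)/2,np.linalg.norm(a-b)
E
python3 - <<'E'
import cv2
a=cv2.imread("pics/scene0.png");b=cv2.imread("pics/top0.png")
def crop(i,x,y,w,h,k): return cv2.resize(i[y:y+h,x:x+w],None,fx=k,fy=k,interpolation=cv2.INTER_CUBIC)
cv2.imwrite("pics/s1.png",crop(a,185,80,200,150,4))
cv2.imwrite("pics/s1b.png",crop(a,185,165,200,150,4))
cv2.imwrite("pics/t1.png",crop(b,245,105,240,180,3.3333))
cv2.imwrite("pics/t2.png",crop(b,350,170,90,60,8))
E
```

```text
(no output)
```

View pics/s1.png

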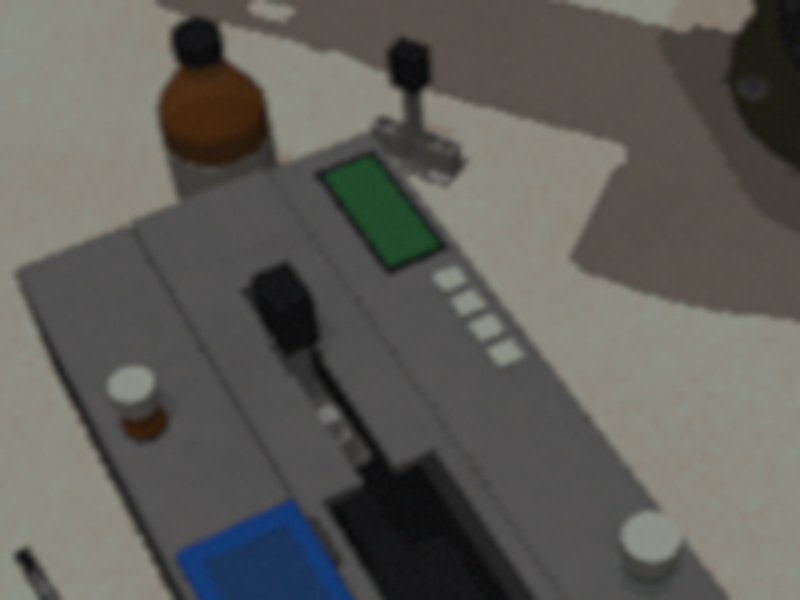

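View pics/s1b.png

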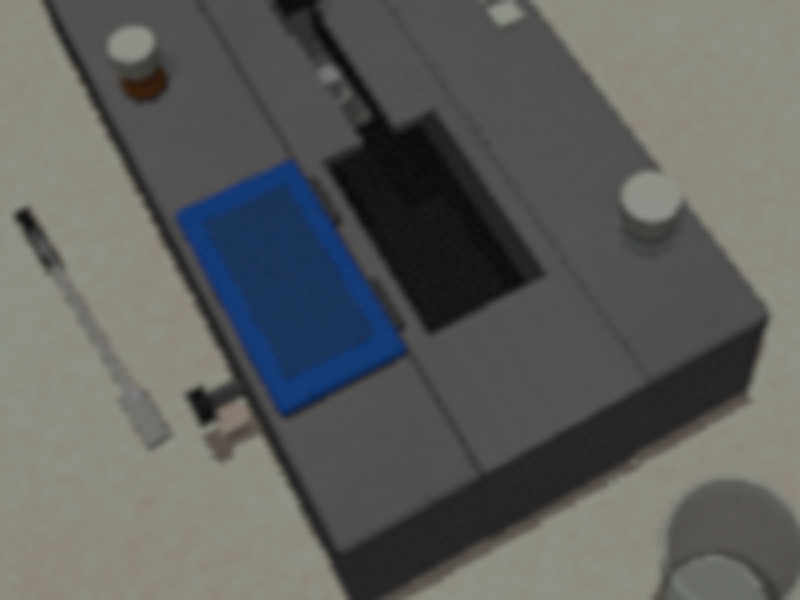

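View pics/t1.png

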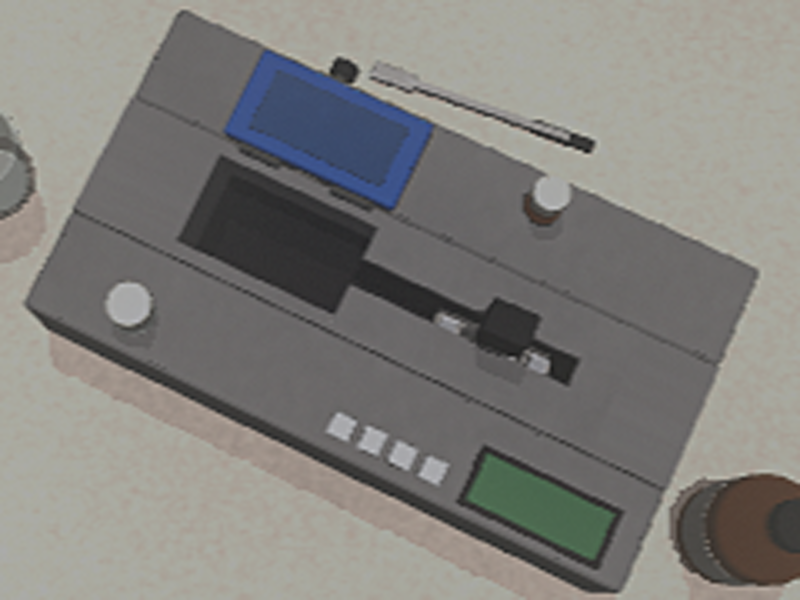

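View pics/t2.png

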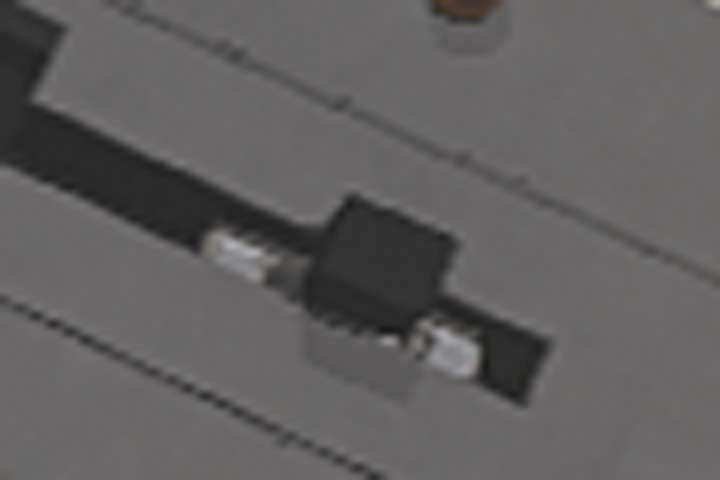

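The grip in the slot has clear cuvettes showing on both sides and its stem goes down into the slot, so it is the carrier for the job. The one at top (433,314) is the smaller look-alike on the bench, and the black thing at the lid edge is off the deck. Next I'll triangulate.

```bash
python3 - <<'E'
from h import *
import numpy as np
T=load("top0");S=load("scene0")
np.set_printoptions(precision=4,suppress=True)
L=dict(hNearLid=((266.8,205.5),(358.1,173.4)),hNearRob=((293.2,192.5),(346.1,198.6)),hFarRob=((321.3,233),(299,177)),hFarLid=((293,248),(311.6,152.1)))
P={}
for k,(s,t) in L.items():
    p,e=tri(S,s,T,t);P[k]=p;print(k,p,e,atz(T,*t,.09),atz(S,*s,.09))
for nm,C,i in(("scene",S,0),("top",T,1)):
    q={k:atz(C,*L[k][i],.09) for k in L}
    print(nm,"hatch",sum(q.values())/4)
    y=(q["hFarRob"]+q["hFarLid"]-q["hNearLid"]-q["hNearRob"]);x=q["hNearLid"]+q["hFarLid"]-q["hNearRob"]-q["hFarRob"]
    print(" ydir",np.arctan2(y[1],y[0]),"xdir+90",np.arctan2(x[1],x[0])+np.pi/2,np.linalg.norm(x)/2,np.linalg.norm(y)/2)
top=[(300,108),(472.1,186),(430.4,282.6),(253.4,195.9)]
q=[atz(T,*p,.09) for p in top]
print("deck corners",np.array(q)); c=sum(q)/4;print("centre",c)
y=q[0]+q[3]-q[1]-q[2];print("yaw y",np.arctan2(y[1],y[0]))
# grip
for p in [(247.5,150),(257.5,146),(263,155.5),(253,159.5)]: print("S grip",atz(S,*p,.14))
print("S grip depth centre",dep(S,255,153), "T",dep(T,399,200),dep(T,398,201))
for p in [(393.75,194),(407.5,200),(404.6,207.9),(390.2,202.8)]: print("T grip",atz(T,*p,.14))
print(tri(S,(247.5,150),T,(407.5,200)),"corner far lid tri")
print("vial",tri(S,(218.5,176),T,(410.5,163)),"jar",tri(S,(347.5,215),T,(283.8,196)))
E
```

```text
hNearLid [ 0.5766 -0.0721  0.0855] 0.002711699485917736 [ 0.5762 -0.0729  0.09  ] [ 0.5781 -0.0685  0.09  ]
hNearRob [ 0.5176 -0.0451  0.0864] 0.0020427497428544632 [ 0.5175 -0.0459  0.09  ] [ 0.5192 -0.0425  0.09  ]
hFarRob [0.5671 0.0623 0.0869] 0.0013423366265278764 [0.5666 0.0615 0.09  ] [0.5682 0.0639 0.09  ]
hFarLid [0.6266 0.0348 0.0866] 0.001769823041583659 [0.626  0.0339 0.09  ] [0.6275 0.0368 0.09  ]
scene hatch [ 0.5733 -0.0026  0.09  ]
 ydir 1.1353469295647607 xdir+90 1.148682147010537 0.06478882183254416 0.11675602401131445
top hatch [ 0.5715 -0.0059  0.09  ]
 ydir 1.1380227733925692 xdir+90 1.137579355476064 0.06507158152780153 0.11795550455928237
deck corners [[ 0.7344  0.0634  0.09  ]
 [ 0.5491 -0.328   0.09  ]
 [ 0.3353 -0.2272  0.09  ]
 [ 0.5216  0.1637  0.09  ]]
centre [ 0.5351 -0.082   0.09  ]
yaw y 1.127439003880786
S grip [ 0.511  -0.1693  0.14  ]
S grip [ 0.4895 -0.1589  0.14  ]
S grip [ 0.5043 -0.1313  0.14  ]
S grip [ 0.5252 -0.1418  0.14  ]
S grip depth centre [ 0.5091 -0.1496  0.1409] T [ 0.5051 -0.1554  0.1418] [ 0.5034 -0.1536  0.1395]
T grip [ 0.5183 -0.1449  0.14  ]
T grip [ 0.5057 -0.1735  0.14  ]
T grip [ 0.4887 -0.167   0.14  ]
T grip [ 0.4993 -0.1371  0.14  ]
(array([ 0.5069, -0.1746,  0.1331]), np.float64(0.0005899388165040712)) corner far lid tri
vial (array([ 0.5919, -0.1854,  0.1218]), np.float64(0.0008369438950254928)) jar (array([0.5167, 0.0917, 0.1154]), np.float64(0.0003896793765218245))
```

```bash
python3 - <<'E'
from h import *
np.set_printoptions(precision=4,suppress=True)
T=load("top0");S=load("scene0")
print("bottle cap",tri(S,(234.5,91),T,(484,264)),dep(T,484,264),dep(S,234,91))
p0=np.array([.1592,-.5262,.2239]);yaw=.2938
R=np.array([[np.cos(yaw),np.sin(yaw),0],[np.sin(yaw),-np.cos(yaw),0],[0,0,-1]])
for n,p in dict(grip=(.5052,-.153,.224),low=(.5052,-.153,.120)).items(): print(n,R.T@(np.array(p)-p0)/.05)
E
```

```text
bottle cap (array([ 0.375 , -0.3271,  0.1368]), np.float64(0.002037259665757476)) [ 0.374  -0.3216  0.1492] [ 0.387  -0.3164  0.1499]
grip [ 8.785  -5.1402 -0.002 ]
low [ 8.785  -5.1402  2.078 ]
```

```bash
python3 -m creep '[[[0.8,-0.47,0],0.5,1],[[1.6,-0.93,0],1.0,1],[[2.4,-1.4,0],1.5,1],[[3.2,-1.87,0],2.0,1],[[4.0,-2.34,0],2.5,1],[[4.8,-2.8,0],3.0,1],[[5.6,-3.27,0],3.5,1],[[6.4,-3.74,0],4.0,1],[[7.2,-4.2,0],4.5,1],[[8.0,-4.68,0],4.9,1],[[8.79,-5.14,0],5.23,1],[[8.79,-5.14,0],5.23,1]]' 40
```

```text
time_s: 1.3
ee_pos: [0.5077, -0.1496, 0.2239]
eef_rot: [-3.141, 0.001, -0.434]
force: [0.1, -0.5, -0.1]
grip_width: 0.094
```

```bash
python3 -m creep '[[[0,0,0],0,1],[[0,0,0],0,1]]'; python3 - <<'E'
from station import vision
import cv2
for n,(x,y) in dict(scene=(170,60),top=(330,130)).items():
    i=vision.camera(n)["img"][:,:,::-1]
    cv2.imwrite(f"pics/{n}1.png",cv2.resize(i[y:y+150,x:x+200],None,fx=4,fy=4,interpolation=cv2.INTER_CUBIC))
E
```

```text
time_s: 1.5
ee_pos: [0.505, -0.1538, 0.2243]
eef_rot: [3.141, 0.0, -0.437]
force: [-0.3, -0.9, 0.5]
grip_width: 0.0939
```

View pics/scene1.png

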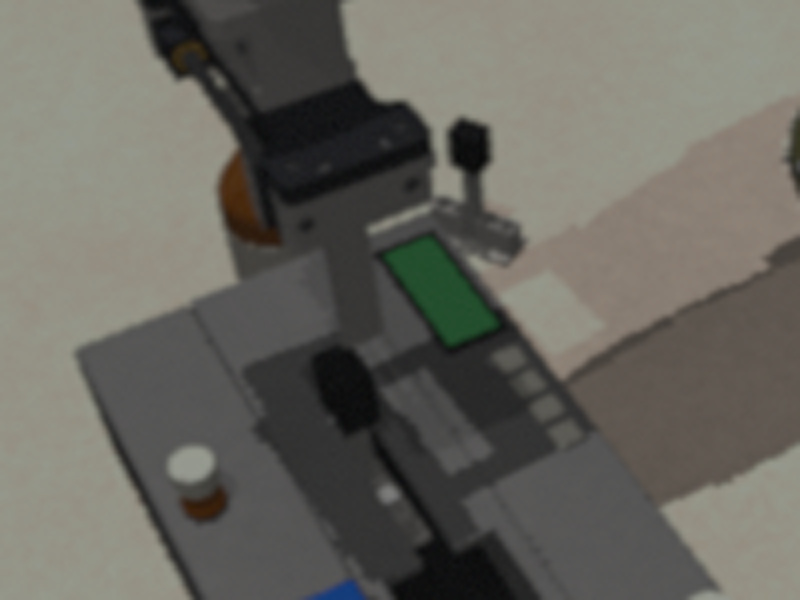

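The fingers straddle the grip (crop (345,385), scene (256,156)) along the slot, so I'll descend.

```bash
python3 -m creep '[[[0,0,0.4],0,1],[[0,0,0.8],0,1],[[0,0,1.2],0,1],[[0,0,1.6],0,1],[[0,0,1.9],0,1],[[0,0,2.08],0,1],[[0,0,2.08],0,1],[[0,0,2.08],0,1]]'; python3 - <<'E'
from station import vision
import cv2
for n,(x,y) in dict(scene=(170,60),top=(330,130)).items():
    i=vision.camera(n)["img"][:,:,::-1]
    cv2.imwrite(f"pics/{n}2.png",cv2.resize(i[y:y+150,x:x+200],None,fx=4,fy=4,interpolation=cv2.INTER_CUBIC))
E
```

```text
time_s: 2.4
ee_pos: [0.5056, -0.1536, 0.1211]
eef_rot: [-3.142, -0.001, -0.437]
force: [-0.5, 0.3, -0.9]
grip_width: 0.0942
```

View pics/scene2.png

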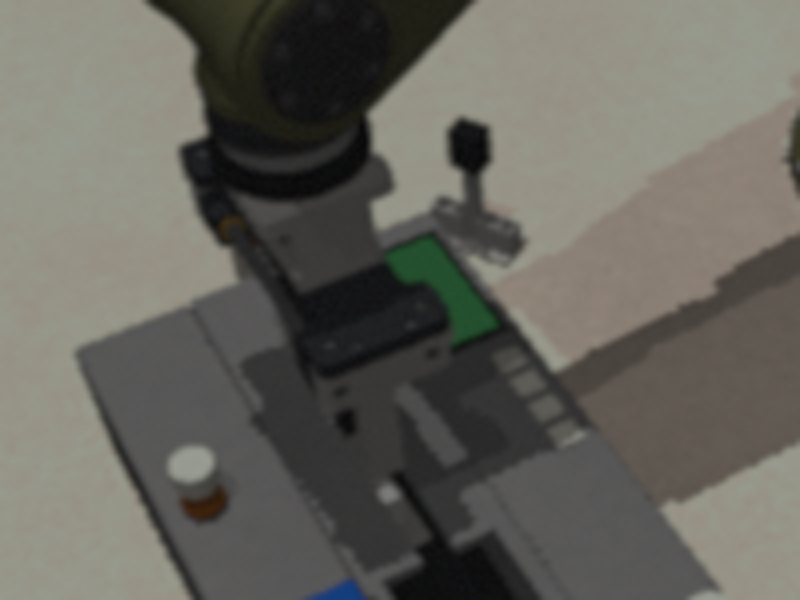

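```bash
python3 -m creep '[[[0,0,0],0,0.6],[[0,0,0],0,0.45],[[0,0,0],0,0.35],[[0,0,0],0,0.2],[[0,0,0],0,0.2],[[0,0,0],0,0.2],[[0,0,0],0,0.2],[[0,0,0],0,0.2]]' 40; python3 - <<'E'
from station import vision
import cv2
for n,(x,y) in dict(scene=(170,60),top=(330,130)).items():
    i=vision.camera(n)["img"][:,:,::-1]
    cv2.imwrite(f"pics/{n}3.png",cv2.resize(i[y:y+150,x:x+200],None,fx=4,fy=4,interpolation=cv2.INTER_CUBIC))
E
```

```text
time_s: 3.3
ee_pos: [0.5055, -0.1532, 0.1204]
eef_rot: [3.142, 0.0, -0.436]
force: [-0.8, -3.2, 1.5]
grip_width: 0.0338
```

View pics/scene3.png

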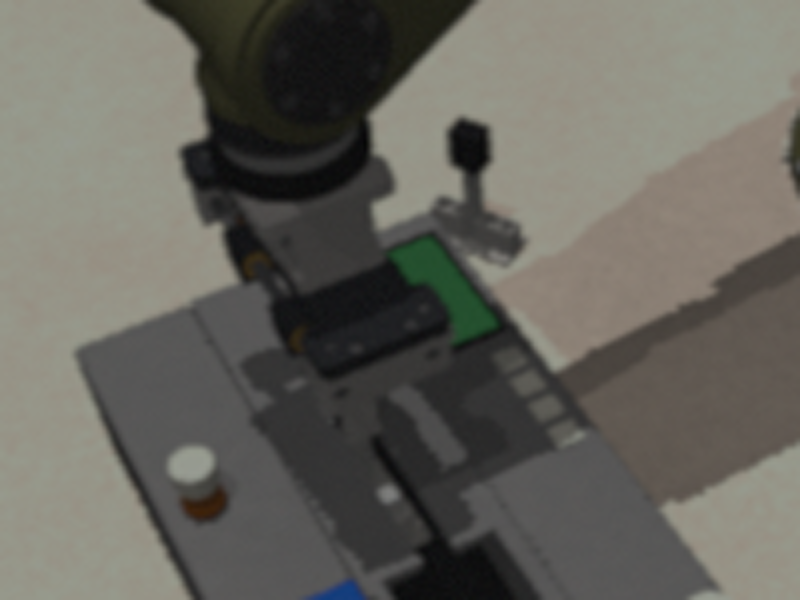

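View pics/top3.png

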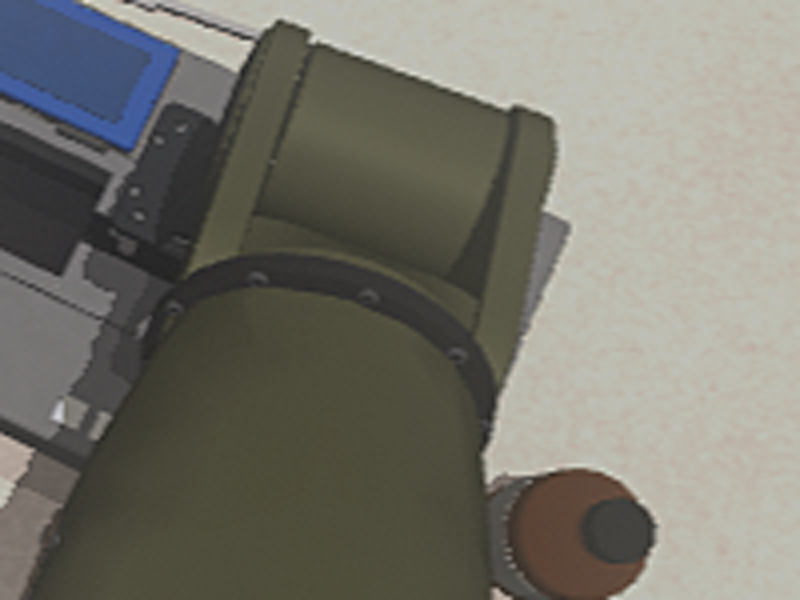

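```bash
python3 -m creep '[[[0,0,0],0,0.2],[[0,0,0],0,0.2],[[0,0,0],0,0.2],[[0,0,0],0,0.2]]'; python3 -m creep '[[[0,0,-0.04],0,0.2],[[0,0,-0.08],0,0.2],[[0,0,-0.12],0,0.2],[[0,0,-0.16],0,0.2],[[0,0,-0.16],0,0.2],[[0,0,-0.16],0,0.2]]'
```

```text
time_s: 3.8
ee_pos: [0.5055, -0.1531, 0.1204]
eef_rot: [3.142, 0.0, -0.436]
force: [0.4, -1.1, -2.0]
grip_width: 0.0319
time_s: 4.4
ee_pos: [0.5055, -0.1532, 0.1285]
eef_rot: [-3.142, -0.0, -0.436]
force: [-0.3, 0.1, -3.9]
grip_width: 0.0319
```

```bash
python3 -m creep '[[[0,-0.08,0],0,0.2],[[0,-0.2,0],0,0.2],[[0,-0.35,0],0,0.2],[[-0.01,-0.5,0],0,0.2],[[-0.01,-0.65,0],0,0.2],[[-0.01,-0.8,0],0,0.2],[[-0.01,-0.95,0],0,0.2],[[-0.01,-1.1,0],0,0.2],[[-0.02,-1.25,0],0,0.2],[[-0.02,-1.38,0],0,0.2],[[-0.02,-1.45,0],0,0.2],[[-0.02,-1.45,0],0,0.2]]'; python3 - <<'E'
from station import vision,telemetry
import cv2
o=telemetry.get_obs();print(o["force"],o["moment"])
i=vision.camera("scene")["img"][:,:,::-1];x,y=170,80
cv2.imwrite(f"pics/scene4.png",cv2.resize(i[y:y+150,x:x+200],None,fx=4,fy=4,interpolation=cv2.INTER_CUBIC))
E
```

```text
time_s: 5.6
ee_pos: [0.5354, -0.0867, 0.1284]
eef_rot: [-3.142, 0.0, -0.436]
force: [-0.0, -0.2, -3.4]
grip_width: 0.0316
[-0.00545365 -0.20487935 -3.40574604] [0.04465543 0.01407777 0.01575073]
```

View pics/scene4.png

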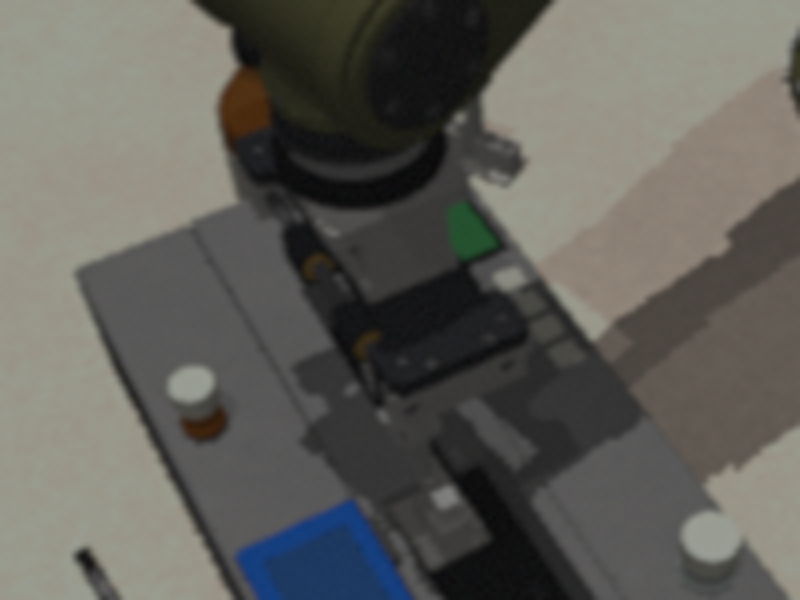

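The carrier (crop (440,510)) is entering the hatch, and the side forces are near zero. I'll slide the rest of the way.

```bash
python3 -m creep '[[[0,-0.1,0],0,0.2],[[0,-0.25,0],0,0.2],[[0,-0.42,0],0,0.2],[[-0.01,-0.6,0],0,0.2],[[-0.01,-0.8,0],0,0.2],[[-0.01,-1.0,0],0,0.2],[[-0.01,-1.2,0],0,0.2],[[-0.02,-1.4,0],0,0.2],[[-0.02,-1.58,0],0,0.2],[[-0.02,-1.73,0],0,0.2],[[-0.02,-1.81,0],0,0.2],[[-0.02,-1.81,0],0,0.2]]'; python3 - <<'E'
from station import vision,telemetry
import cv2,numpy as np
o=telemetry.get_obs();print(o["force"],o["moment"])
for n,(x,y) in dict(scene=(220,130),top=(270,110)).items():
    c=vision.camera(n); np.savez(n+"5.npz",**c); i=c["img"][:,:,::-1]
    cv2.imwrite(f"pics/{n}5.png",cv2.resize(i[y:y+130,x:x+160],None,fx=5,fy=4.5,interpolation=cv2.INTER_CUBIC))
E
```

```text
time_s: 6.85
ee_pos: [0.5727, -0.0042, 0.1284]
eef_rot: [3.142, 0.0, -0.436]
force: [0.0, 0.3, -2.7]
grip_width: 0.032
[ 0.02992584  0.27079673 -2.66104924] [ 0.04784481 -0.00708498 -0.0351152 ]
```

View pics/scene5.png

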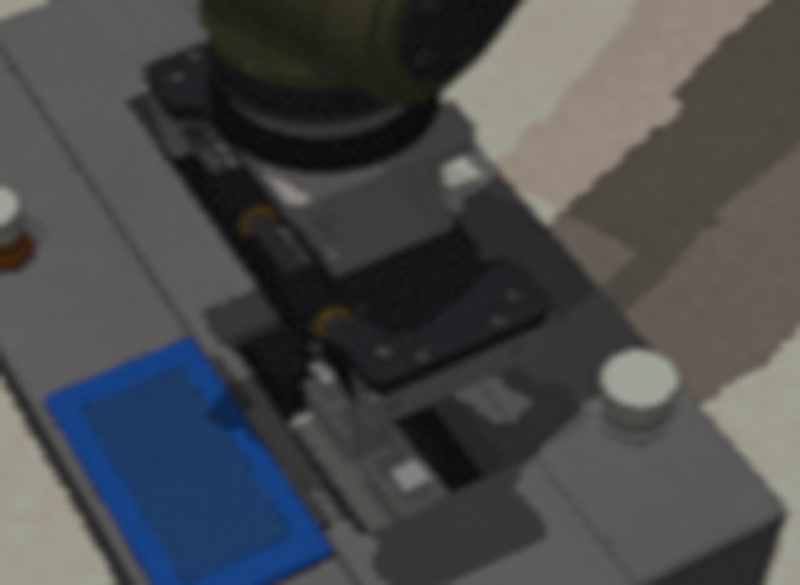

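View pics/top5.png

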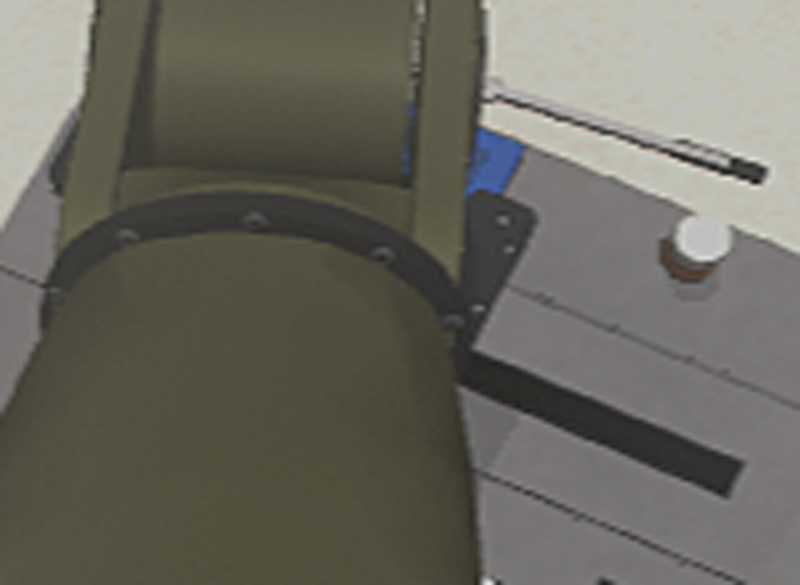

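```bash
python3 - <<'E'
from h import *
np.set_printoptions(precision=4,suppress=True)
S=load("scene5")
for p in [(302,235.6),(284,213),(303,241)]: print(dep(S,*p),atz(S,*p,.069))
u=np.array([.4219,.9066]);print(np.array([.5727,-.0042])+u*.0335)
print(S["depth"][228:244:2,292:312:2])
E
```

```text
[0.5863 0.0283 0.0699] [0.5859 0.0279 0.069 ]
[ 0.5631 -0.036   0.0699] [ 0.5627 -0.0364  0.069 ]
[0.5884 0.0317 0.0535] [0.595 0.037 0.069]
[0.5868 0.0262]
[[0.7791 0.781  0.7847 0.8221 0.8225 0.8364 0.8348 0.8381 0.8358 0.8378]
 [0.7901 0.7852 0.7887 0.7909 0.7851 0.8178 0.8342 0.8342 0.8342 0.8333]
 [0.7843 0.7868 0.7896 0.7986 0.791  0.7648 0.8302 0.8313 0.8325 0.8301]
 [0.7887 0.7825 0.7975 0.7634 0.7622 0.7619 0.815  0.8279 0.8266 0.8263]
 [0.8016 0.7831 0.8082 0.7657 0.7607 0.7604 0.7593 0.8096 0.8263 0.8252]
 [0.8095 0.7901 0.776  0.7734 0.758  0.7597 0.7612 0.7764 0.8222 0.8204]
 [0.8049 0.7999 0.7828 0.7737 0.7629 0.     0.7702 0.776  0.8099 0.7286]
 [0.8031 0.8038 0.7922 0.7759 0.7713 0.7707 0.7744 0.7302 0.7268 0.729 ]]
```

Both cuvette tops read z = 0.070 m, so the carrier is level, and cuvette_a is within 2 mm of where it should be. I'll lift straight up in two calls.

```bash
python3 -m creep '[[[0,0,-0.05],0,0.2],[[0,0,-0.13],0,0.2],[[0,0,-0.23],0,0.2],[[0,0,-0.35],0,0.2],[[0,0,-0.47],0,0.2],[[0,0,-0.6],0,0.2],[[0,0,-0.72],0,0.2],[[0,0,-0.84],0,0.2],[[0,0,-0.94],0,0.2],[[0,0,-1.0],0,0.2],[[0,0,-1.0],0,0.2]]'; python3 -m creep '[[[0,0,-0.05],0,0.2],[[0,0,-0.15],0,0.2],[[0,0,-0.3],0,0.2],[[0,0,-0.5],0,0.2],[[0,0,-0.7],0,0.2],[[0,0,-0.9],0,0.2],[[0,0,-1.1],0,0.2],[[0,0,-1.3],0,0.2],[[0,0,-1.5],0,0.2],[[0,0,-1.7],0,0.2],[[0,0,-1.84],0,0.2],[[0,0,-1.9],0,0.2]]'; python3 -m creep '[[[0,0,0],0,0.2],[[0,0,0],0,0.2],[[0,0,0],0,0.2],[[0,0,0],0,0.2],[[0,0,0],0,0.2],[[0,0,0],0,0.2]]'; python3 - <<'E'
from station import vision,telemetry
import cv2,numpy as np
o=telemetry.get_obs();print(o["force"],o["moment"],abs(o["joint_vel"]).max())
c=vision.camera("scene"); np.savez("scene6.npz",**c); i=c["img"][:,:,::-1];x,y=220,110
cv2.imwrite("pics/scene6.png",cv2.resize(i[y:y+150,x:x+160],None,fx=4,fy=4,interpolation=cv2.INTER_CUBIC))
E
```

```text
time_s: 8.05
ee_pos: [0.5727, -0.0046, 0.1789]
eef_rot: [-3.141, -0.001, -0.436]
force: [0.3, -0.4, -3.1]
grip_width: 0.0316
time_s: 9.25
ee_pos: [0.5728, -0.0046, 0.2743]
eef_rot: [-3.141, -0.001, -0.436]
force: [0.5, -0.3, -3.3]
grip_width: 0.032
time_s: 9.85
ee_pos: [0.5726, -0.0046, 0.2734]
eef_rot: [3.142, 0.0, -0.436]
force: [0.5, 0.4, -3.3]
grip_width: 0.0319
[ 0.50350575  0.37502932 -3.31453516] [ 0.06333989  0.00701721 -0.00743608] 0.0019516100903251034
```

View pics/scene6.png

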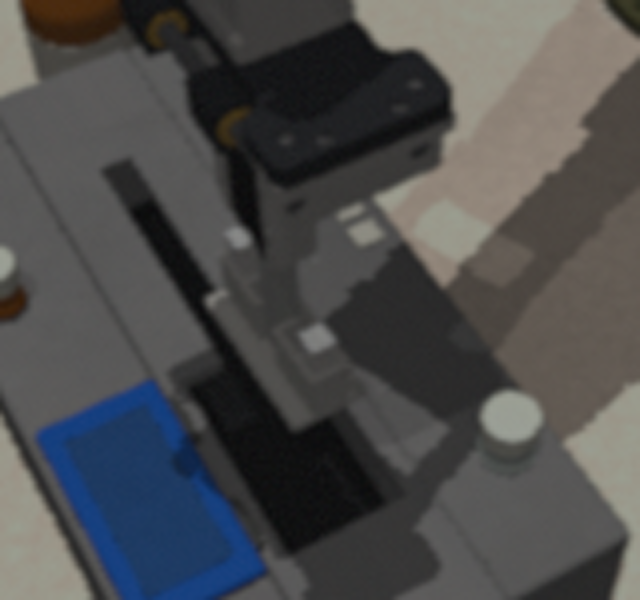

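The carrier hangs clear of the hatch with a cuvette in each end pocket, at crop (317,338) and (238,237). The vial and jar look unmoved. I'll check level and heights.

```bash
python3 - <<'E'
from h import *
np.set_printoptions(precision=4,suppress=True)
S=load("scene6");S0=load("scene0")
for p in [(299.2,194.5),(279.5,169.2)]: print("cuv",dep(S,*p))
print("carrier low corner",dep(S,294,216),dep(S,306,207))
for p in [(347,214),(218,175)]: print(dep(S0,*p),dep(S,*p))
E
```

```text
cuv [0.586  0.0274 0.2152]
cuv [ 0.5599 -0.036   0.2148]
carrier low corner [0.6044 0.0269 0.1685] [0.5809 0.0374 0.1779]
[0.5196 0.0919 0.1229] [0.5208 0.0925 0.125 ]
[ 0.5931 -0.1834  0.1277] [ 0.5928 -0.1838  0.1271]
```

```bash
python3 -c "
from station import ctrl; print(ctrl.hand_in())"
```

```text
the job is handed in; nothing more can be done
None
```

The job is handed in, with the arm still holding the carrier by its grip over the hatch. The hand-in reports no verdict. The arm's clock read about 10 s of the allowed 43 s.

**What I did:** I gripped the block with the jaws along the slot and raised the carrier 8 mm inside the chamber. I then slid it about 163 mm to the hatch centre and lifted it straight out.

**Last checks:**
- **Height:** the underside is about 165 mm above the bench, or 75 mm above the deck.
- **Level:** both cuvette tops read 0.215 m, so the carrier is level and both cuvettes are seated in their pockets.
- **Position:** the tool is within about 3 mm of the hatch centre as measured.
- **Hold:** the opening is 31.9 mm at 40 N, the load is about 3 N, and the arm was still (joint speeds under 0.002 rad/s).
- **Bystanders:** the vial and the jar read within about 3 mm of where they started.

**Disagreements:** the two cameras disagreed by 2–4 mm on the hatch corners. My triangulated deck height was 86–87 mm, against the stated 90 mm, so I used the stated height. Nothing failed.

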